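Let the onion out of the onion and garlic rack

ROBOT

A 7-joint arm with a two-finger parallel gripper is mounted at the origin on the work surface. World frame = base frame: x ahead of the robot, y to its left, z up, the work surface at z = 0. Lengths are in m, angles in rad, forces in N, time in s.
With the tool pointing down it reaches from about 0.425 to 0.825 m from the base axis. Payload 3.6 kg.
Tool frame: the origin (TCP) lies midway between the tips of the shut fingers; the grasp point (between the pads) lies 19 mm behind it; z points along the fingers, y is the line along which they close (so a half turn about z gives the same grasp; the last joint's range is limited). The gripper opens to 93 mm and grips with 3 to 60 N. Pads are 15 mm wide; open, the fingers measure 128 mm over their backs; the gripper's body (75 mm by 188 mm) begins 65 mm behind the grasp point.
Start: joints at [1.131, 0.615, -0.013, 1.423, 0.008, 1.103, -0.04], TCP at [0.261, -0.595, 0.219] pointing down, gripper open.
Joint ranges: [-3.12, 3.12], [-0.3, 2.06], [-1.34, 1.32], [0.26, 2.42], [-1.36, 4.5], [0.01, 1.98], [-2.84, 2.84]. Speed limits (rad/s): [2.79, 2.79, 3.14, 3.14, 3.14, 3.14, 3.14].

INTERFACE

Orientations are given as a unit quaternion [w, x, y, z].
In Python, from workcell import robot, optics gives the robot as it stands. The module is installed in compiled form; this text tells all that it offers.
- The arm moves only by the tool apply_moves, never from a script. Its argument "targets" is a list of rows, each an object of numbers: "wx", "wy", "wz": the turn, a rotation vector about the tool's x, y, z in degrees; "x", "y", "z": the shift along the tool's x, y, z in cm; "jaw": the closure, from -1 (fully open) to 1 (shut). A call has 1 to 12 rows; each row is the pose to reach, as a shift and turn from the pose commanded when the call began, along the tool's axes at that moment; what a row does not reach only later rows make up. A row lasts 1/10 s, in which the tool goes at most 50 mm and 8.59 degrees, less where a joint would pass 70% of its speed; a pose out of reach is approached as far as the arm can. A call with a gripper value outside its range is refused whole. The fingers move at their own pace and stop on an object; "newtons" is the grip in N (left out, the last holds). Time passes only in rows, so rows that repeat a pose let the fingers close. It gives the time, the measured TCP pose, the force, the opening and the grip force at its end, in the units of the state.
- robot.read_state(): the state, without advancing time (a new reading comes with each control period).
- optics.get_image(name): name is "side" or "top" or "wrist"; returns (picture, depth): 420x560x3 uint8, red, green, blue; 420x560 float32, m along the optical axis (not along the pixel's ray), 0 where there is no reading.
- optics.camera_params(name): a dict with "fx", "fy", "cx", "cy" (pixels), "origin" and "orientation" of the camera in the world. Camera axes: x right, y up, looking along -z (the intrinsics and any distortion apply to the point x, -y, -z); pixel columns grow to the right and rows downward; lengths in m; the calibration is good to about 2 mm. A picture is of the moment at which its call begins: read the wrist's pose just before it. camera_params takes no time and is no camera call; for the wrist camera it gives the pose at the moment of the call.
- robot.finish_job(): hands the job in; it is judged then, once.
The state is a dict: "clock": time; "q": joint angles; "qvel": joint speeds; "joint_torque": joint torques, N m; "eef_pos": TCP position; "tool_rot": TCP orientation; "wrist_force": force on the tool from outside, world axes, zero at the start; "moment": the same for the moment, N m; "opening": finger opening in m; "grasp_force": force on a finger pad.
Only numpy, scipy, OpenCV 4.12 (cv2) and the standard library are available. Lean on these libraries where they do the work, as an engineer would, in place of code of your own. Each camera call takes 0.05 s, during which the arm holds its last target. There are 200 camera calls.

TASK

Let the onion roll out of its lane of the bamboo rack into the tray at the front: press down the outer plate of the lever on the onion's side so that its gate lifts, keep it down until the onion has rolled out, then let the lever come back up and move clear. Leave the garlic shut in behind its own gate, do not touch the onion, the garlic or the gates, and do not disturb the mill, bottle and jar standing around.

Things in the scene. Friction and masses are not known exactly. Their poses are not given: they have to be found in the camera images.
- rack: fixed bamboo rack, foot 390 x 300 mm. Origin on the counter, midway between its two lanes, in the plane of the gates; x up the lanes (away from the robot at yaw 0), y left, z up. Lanes 60 mm wide, middles at y = +33 and -33 mm, from x = +170 to -90 mm; floor 45 mm high at the gates, sloping 0.17 rad down to -x; outer walls end at y = +-69 mm. Lever posts at x = 0, y = +-125 mm, 148 mm high.
- tray (a point): centre of the open tray at the rack's -x end, on its floor 10 mm above the counter; both lanes run into it. Inside it spans 115 mm along the rack's x (rack x = -205 to -90 mm) and 144 mm along y; rim 44 mm high.
- onion: the onion, a brown ball of 54 mm with a short stalk, about 90 g; origin at its centre. Starts behind the gate of the left (+y) or right (-y) lane.
- garlic: the garlic bulb, off-white, 42 mm, about 50 g; origin at its centre. Starts behind the gate of the other lane.
- paddle_left (a point): centre of the top face of the left lever's pressing plate (aluminium, 50 mm along rack x by 45 mm, the lever's outermost part, rack +y side), moving with it. At rest about 166 mm above the counter, outer edge tipped up 0.3 rad; pressed to the stop it has sunk about 47 mm, nearly straight down, outer edge tipped 0.3 rad down. Free space around and beneath.
- paddle_right (a point): centre of the top face of the right lever's pressing plate (aluminium, 50 mm along rack x by 45 mm, the lever's outermost part, rack -y side), moving with it. At rest about 166 mm above the counter, outer edge tipped up 0.3 rad; pressed to the stop it has sunk about 47 mm, nearly straight down, outer edge tipped 0.3 rad down. Free space around and beneath.
- lever_left (a joint): the left lever (rack +y side): seesaw beam along rack y, pivot at rack x = 0, y = +125 mm, 138 mm high. 0 = at rest, gate down; grows as the outer plate is pressed down; 0.6 rad = stop. Its gate lets the onion pass from about 0.45 rad. A spring returns it to 0 when let go; pressing the plate's centre takes about 3.5 N at first, 6.5 N at the stop.
- lever_right (a joint): the right lever (rack -y side): seesaw beam along rack y, pivot at rack x = 0, y = -125 mm, 138 mm high. 0 = at rest, gate down; grows as the outer plate is pressed down; 0.6 rad = stop. Its gate lets the onion pass from about 0.45 rad. A spring returns it to 0 when let go; pressing the plate's centre takes about 3.5 N at first, 6.5 N at the stop.
- gate_left (a point): the left gate: upright aluminium plate 32 mm wide (rack y), 50 mm tall, 5 mm thick, carried by the inner end of the left lever across the left lane. This point: middle of its lower edge, 63 mm above the counter when down (18 mm above the ramp). Not to be touched by the robot.
- gate_right (a point): the right gate: upright aluminium plate 32 mm wide (rack y), 50 mm tall, 5 mm thick, carried by the inner end of the right lever across the right lane. This point: middle of its lower edge, 63 mm above the counter when down (18 mm above the ramp). Not to be touched by the robot.
- mill: pepper mill, glass with black cap, 54 mm wide, 135 mm tall, loose; origin at the centre of its underside. Bystander.
- sauce: brown sauce bottle with black cap, 50 mm wide, 170 mm tall, loose; origin at the centre of its underside. Bystander.
- jar: amber jar with a metal cap, 60 mm wide, 75 mm tall, loose; origin at the centre of its underside. Bystander.
Not all that is in view belongs to the job. Leave any black or green look-alike of the garlic alone.

How it is judged:
On the way:
1. the lever on the onion's side is pressed down and its gate lifted (lever past 0.3 rad) (((y of garlic in the frame of rack below 0 m and value of joint lever_left above 0.3 rad) or (y of garlic in the frame of rack above 0 m and value of joint lever_right above 0.3 rad))), for 0.2 s.
At the end, for the whole second after the job is handed in: The onion lies at rest (under 30 mm/s) in the tray (rack x -205 to -100 mm, y within 72 mm, centre below 50 mm); the garlic is still in its lane behind its gate; both levers are back up within 0.06 rad; mill, bottle and jar stand upright within 30 mm of where they were (x of onion in the frame of rack between -0.205 and -0.1 m and y of onion in the frame of rack between -0.072 and 0.072 m and z of onion in the frame of rack below 0.05 m and linear speed of onion below 0.03 m/s and x of garlic in the frame of rack between 0.01 and 0.17 m and z of garlic in the frame of rack below 0.11 m and value of joint each of lever_left, lever_right below 0.06 rad and angle between each of mill, sauce, jar's own z axis and vertical below 0.2 rad and distance of each of mill, sauce, jar from where it was at the start of the episode below 0.03 m); the robot touches nothing.
It fails at once if the robot touches the onion, the garlic or a gate (contact force between any of the fingers, the arm and onion above 0.3 N or contact force between any of the fingers, the arm and garlic above 0.3 N or contact force between any of the fingers, the arm and lever_left_c2 above 0.3 N or contact force between any of the fingers, the arm and lever_right_c2 above 0.3 N).
It fails at once if the onion or the garlic is lifted (centre more than 110 mm above the counter) (z of any of onion, garlic in the frame of rack above 0.11 m).
It fails at once if the garlic's lever is pressed (past 0.2 rad) ((y of garlic in the frame of rack above 0 m and value of joint lever_left above 0.2 rad) or (y of garlic in the frame of rack below 0 m and value of joint lever_right above 0.2 rad)).
It fails at once if the mill, the bottle or the jar is moved by more than 30 mm or tipped (distance of any of mill, sauce, jar from where it was at the start of the episode above 0.03 m or angle between any of mill, sauce, jar's own z axis and vertical above 0.3 rad).
It also fails if it takes over 32 s, if anything falls off the work surface, if the arm or the gripper's body presses on something with over 40 N, if the wrist force passes 120 N, or if a joint passes its speed limit or range.

## Working session

There is one attempt and no reset: what is moved stays moved. The work goes in short steps, Python scripts to look and compute and a tool call to move; the robot and the scene stay as the last step left them, time stands still between calls to the robot, and variables do not carry over. Pictures are saved under pics/ and viewed, at most 10 in all, crops included, and the job is handed in when it is done.

Besides the shell and the picture viewer there is one more tool, called after "Emit:" by a JSON object that holds its "op" and its "data", one argument or row to a line. apply_moves: Moves the arm, as the interface text tells. Its arguments: {"type":"object","properties":{"targets":{"type":"array"},"newtons":{"type":"number"}},"required":["targets"]}

```bash
mkdir -p pics; cat > h.py <<'E'
import numpy as np, cv2
from scipy.spatial.transform import Rotation as R
from workcell import robot, optics
def cam(n):
    p=optics.camera_params(n); im,d=optics.get_image(n); return p,im,d
def cloud(p,d):
    v,u=np.indices(d.shape)
    P=np.stack([(u-p['cx'])/p['fx']*d,-(v-p['cy'])/p['fy']*d,-d],-1)
    q=p['orientation']; q=np.asarray(q)
    r=R.from_quat(np.r_[q[1:],q[0]]) if q.size==4 else R.from_matrix(q)
    return P@r.as_matrix().T+np.asarray(p['origin'])
E
python3 - <<'E'
from h import *
for n in('top','side'):
    p,im,d=cam(n); print(n,p); cv2.imwrite(f'pics/{n}.png',im[...,::-1]); np.savez(f'{n}.npz',im=im,d=d,X=cloud(p,d))
print(robot.read_state())
E
```

```text
top {'fx': 523.7455893009974, 'fy': 523.7455893009974, 'cx': 286.0046691561967, 'cy': 213.41593108786452, 'origin': array([0.4603217 , 0.04324578, 1.12632254]), 'orientation': array([ 0.70697177,  0.03345263, -0.0298669 , -0.70581854])}
side {'fx': 535.4168033931422, 'fy': 535.4168033931422, 'cx': 272.3276449547728, 'cy': 217.34234869366713, 'origin': array([0.18095078, 0.77688795, 1.05143219]), 'orientation': array([-0.21709531, -0.08752856,  0.35574947,  0.90479318])}
{'clock': 0.1, 'q': array([ 1.13049199,  0.6157725 , -0.01261107,  1.42468793,  0.00811211,
        1.10340685, -0.04037525]), 'qvel': array([ 7.07899085e-05, -1.09965455e-03,  8.06167892e-04, -5.57389298e-03,
       -8.78057535e-04,  8.73481932e-04, -1.51999888e-03]), 'joint_torque': array([ 8.07471679e-04, -4.60040689e+01,  2.09634430e-01, -1.66242725e+01,
       -6.12052227e-02,  1.69709808e-02,  1.25061433e-04]), 'eef_pos': array([ 0.26108956, -0.59450386,  0.2176463 ]), 'tool_rot': array([-1.08411864e-03,  9.78662053e-01,  2.05473474e-01, -2.47951286e-04]), 'wrist_force': array([ 0.50027568, -0.08312599,  0.61794936]), 'moment': array([-0.036359 ,  0.0158145,  0.015992 ]), 'grasp_force': 0.0, 'opening': 0.09283633690671164}
```

View pics/top.png

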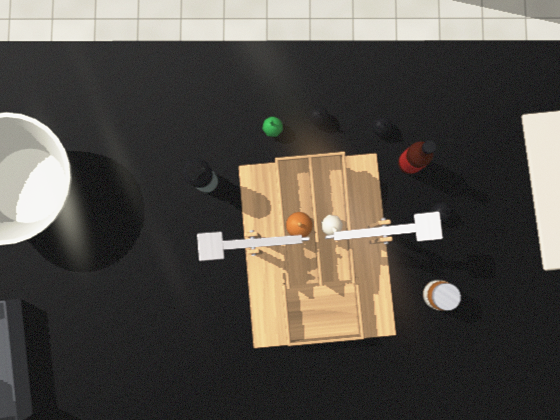

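View pics/side.png

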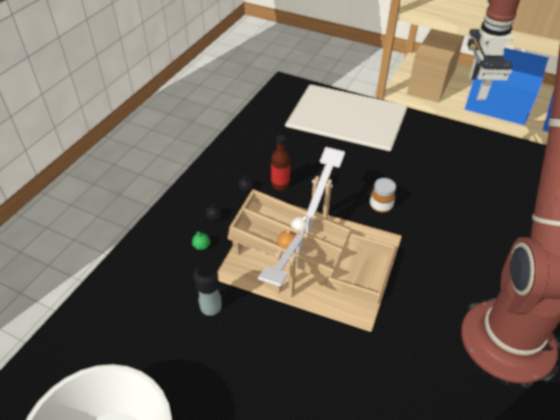

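Top view: the onion is in the left lane (299,224) and the garlic in the right (333,225). The left plate is at (210,246), with the mill near (205,177).

```bash
python3 - <<'E'
from h import *
np.set_printoptions(precision=4,suppress=True)
for n in('top','side'):
    f=np.load(n+'.npz');X,d,im=f['X'],f['d'],f['im']
    print(n)
    boxes=dict(padL=(200,235,221,258),padR=(417,215,440,238),onion=(290,214,308,232),garlic=(325,217,340,232),mill=(185,155,220,195)) if n=='top' else dict(padL=(262,268,286,284),padR=(322,150,343,164),mill=(195,262,222,315))
    for k,(a,b,c,e) in boxes.items():
        P=X[b:e,a:c][d[b:e,a:c]>0]
        if k.startswith('pad'):P=P[(P[:,2]>.14)&(P[:,2]<.2)]
        if k=='mill':P=P[(P[:,2]>.03)&(P[:,2]<.17)]
        print(k,len(P),'med',np.median(P,0),'min',P.min(0),'max',P.max(0), 'mid',(P.min(0)+P.max(0))/2)
f=np.load('top.npz');X=f['X']
# paddle mask over a wider window, min area rectangle in world xy
for a,b,c,e in((190,225,235,265),(405,205,450,245)):
    W=X[b:e,a:c].reshape(-1,3);W=W[(W[:,2]>.14)&(W[:,2]<.19)]
    m=np.abs(W[:,1]-np.median(W[:,1]))<.05
    print('rect',cv2.minAreaRect((W[m][:,:2]*1000).astype(np.float32)),len(W))
# tool axes now
s=robot.read_state();q=s['tool_rot'];print(R.from_quat(np.r_[q[1:],q[0]]).as_matrix())
for u,v in((242,166),(376,155),(255,347),(395,334)):print(X[v,u])
E
```

```text
top
padL 481 med [0.4864 0.1871 0.1666] min [0.4663 0.1692 0.1578] max [0.5069 0.2052 0.1759] mid [0.4866 0.1872 0.1668]
padR 527 med [ 0.5238 -0.2124  0.1658] min [ 0.5033 -0.2322  0.1571] max [ 0.5446 -0.1928  0.1747] mid [ 0.524  -0.2125  0.1659]
onion 322 med [0.5344 0.0241 0.0993] min [0.5178 0.0066 0.054 ] max [0.5554 0.0407 0.119 ] mid [0.5366 0.0236 0.0865]
garlic 222 med [ 0.5325 -0.0426  0.0871] min [ 0.5179 -0.058   0.0527] max [ 0.5495 -0.029   0.1022] mid [ 0.5337 -0.0435  0.0775]
mill 495 med [0.6202 0.2098 0.1257] min [0.6048 0.1949 0.03  ] max [0.656  0.2448 0.1388] mid [0.6304 0.2199 0.0844]
side
padL 335 med [0.4834 0.1883 0.1669] min [0.459  0.1498 0.1488] max [0.51   0.2114 0.1756] mid [0.4845 0.1806 0.1622]
padR 262 med [ 0.5209 -0.2108  0.1658] min [ 0.4949 -0.2351  0.154 ] max [ 0.5454 -0.188   0.1752] mid [ 0.5202 -0.2115  0.1646]
mill 722 med [0.6158 0.239  0.099 ] min [0.6029 0.1985 0.03  ] max [0.6558 0.2495 0.1389] mid [0.6294 0.224  0.0845]
rect ((487.45281982421875, 176.24374389648438), (49.984642028808594, 64.45515441894531), 4.430036544799805) 768
rect ((522.5940551757812, -203.3916473388672), (49.639644622802734, 62.78419494628906), 5.6587910652160645) 781
[[ 0.9156  0.4022 -0.0009]
 [ 0.4022 -0.9156  0.002 ]
 [-0.     -0.0022 -1.    ]]
[0.6643 0.1447 0.0041]
[ 0.6883 -0.1458  0.0062]
[0.2792 0.1136 0.006 ]
[ 0.3071 -0.1801  0.0082]
```

Emit:
{"op": "apply_moves", "data": {
  "targets": [
    {"x": 2, "y": -1, "z": -2, "wz": -2, "jaw": 1},
    {"x": 5, "y": -3, "z": -4, "wz": -6, "jaw": 1},
    {"x": 8, "y": -5, "z": -6, "wz": -10, "jaw": 1},
    {"x": 12, "y": -7.5, "z": -6.5, "wz": -14, "jaw": 1},
    {"x": 16, "y": -10, "z": -6.5, "wz": -18, "jaw": 1},
    {"x": 20, "y": -12.5, "z": -6.5, "wz": -22, "jaw": 1},
    {"x": 24, "y": -15, "z": -6.5, "wz": -26, "jaw": 1},
    {"x": 28, "y": -17.5, "z": -6.5, "wz": -30, "jaw": 1},
    {"x": 32, "y": -20, "z": -6.5, "wz": -34, "jaw": 1},
    {"x": 35, "y": -22, "z": -6.5, "wz": -37, "jaw": 1},
    {"x": 36, "y": -22.4, "z": -6.5, "wz": -38, "jaw": 1},
    {"x": 36, "y": -22.4, "z": -6.5, "wz": -38, "jaw": 1}
  ],
  "newtons": 20
}}

```text
validation failed for argument at $.ta...
```

```bash
cat > rel.py <<'E'
import sys
from h import *
np.set_printoptions(precision=4,suppress=True)
s=robot.read_state();q=s['tool_rot'];M=R.from_quat(np.r_[q[1:],q[0]])
t=np.array(eval(sys.argv[1]))
print(s['clock'],s['eef_pos'],M.as_matrix()[:,0],'tilt',M.as_matrix()[:,2],'q',s['q'],'F',s['wrist_force'],s['opening'])
print('shift cm',M.inv().apply(t-s['eef_pos'])*100,'yaw',np.degrees(np.arctan2(M.as_matrix()[1,0],M.as_matrix()[0,0])))
E
python3 rel.py "[.486,.187,.26]"
```

```text
0.1 [ 0.2611 -0.5945  0.2176] [ 0.9156  0.4022 -0.    ] tilt [-0.0009  0.002  -1.    ] q [ 1.1305  0.6158 -0.0126  1.4247  0.0081  1.1034 -0.0404] F [ 0.5003 -0.0831  0.6179] 0.09283633690671164
shift cm [ 52.0222 -62.5153  -4.0984] yaw 23.71445170566288
```

Emit:
{"op": "apply_moves", "data": {
  "targets": [
    {"x": 2, "y": -1, "z": -2, "wx": 0, "wy": 0, "wz": -2, "jaw": 1},
    {"x": 5, "y": -3, "z": -4, "wx": 0, "wy": 0, "wz": -6, "jaw": 1},
    {"x": 8, "y": -5, "z": -6, "wx": 0, "wy": 0, "wz": -10, "jaw": 1},
    {"x": 12, "y": -7.5, "z": -6.5, "wx": 0, "wy": 0, "wz": -14, "jaw": 1},
    {"x": 16, "y": -10, "z": -6.5, "wx": 0, "wy": 0, "wz": -18, "jaw": 1},
    {"x": 20, "y": -12.5, "z": -6.5, "wx": 0, "wy": 0, "wz": -22, "jaw": 1},
    {"x": 24, "y": -15, "z": -6.5, "wx": 0, "wy": 0, "wz": -26, "jaw": 1},
    {"x": 28, "y": -17.5, "z": -6.5, "wx": 0, "wy": 0, "wz": -30, "jaw": 1},
    {"x": 32, "y": -20, "z": -6.5, "wx": 0, "wy": 0, "wz": -34, "jaw": 1},
    {"x": 35, "y": -22, "z": -6.5, "wx": 0, "wy": 0, "wz": -37, "jaw": 1},
    {"x": 36, "y": -22.4, "z": -6.5, "wx": 0, "wy": 0, "wz": -38, "jaw": 1},
    {"x": 36, "y": -22.4, "z": -6.5, "wx": 0, "wy": 0, "wz": -38, "jaw": 1}
  ],
  "newtons": 20
}}

```text
clock: 1.3
eef_pos: [0.5017, -0.2437, 0.2833]
tool_rot: [-0.0, 0.858, 0.514, 0.0]
wrist_force: [-0.3, -0.5, -1.2]
opening: 0.0023
grasp_force: 0.0
```

```bash
python3 rel.py "[.486,.187,.26]"
```

```text
1.3 [ 0.5017 -0.2437  0.2833] [0.4708 0.8822 0.0005] tilt [-0.0004  0.0008 -1.    ] q [ 0.5813  0.4224 -0.2531  1.5911  0.1124  1.143  -0.1875] F [-0.3365 -0.5385 -1.1634] 0.002342360012830197
shift cm [ 37.2578 -21.6559   2.3612] yaw 61.91446025270118
```

Emit:
{"op": "apply_moves", "data": {
  "targets": [
    {"x": 2, "y": -1.2, "z": 0, "wx": 0, "wy": 0, "wz": -2, "jaw": 1},
    {"x": 5.5, "y": -3.2, "z": 0, "wx": 0, "wy": 0, "wz": -5, "jaw": 1},
    {"x": 9, "y": -5.2, "z": 0, "wx": 0, "wy": 0, "wz": -8.5, "jaw": 1},
    {"x": 13, "y": -7.6, "z": 0, "wx": 0, "wy": 0, "wz": -12, "jaw": 1},
    {"x": 17, "y": -9.9, "z": 0, "wx": 0, "wy": 0, "wz": -15.5, "jaw": 1},
    {"x": 21, "y": -12.2, "z": 0, "wx": 0, "wy": 0, "wz": -19, "jaw": 1},
    {"x": 25, "y": -14.5, "z": 0, "wx": 0, "wy": 0, "wz": -22.5, "jaw": 1},
    {"x": 29, "y": -16.8, "z": 0, "wx": 0, "wy": 0, "wz": -26, "jaw": 1},
    {"x": 33, "y": -19.1, "z": 0, "wx": 0, "wy": 0, "wz": -29.5, "jaw": 1},
    {"x": 36, "y": -20.9, "z": 1, "wx": 0, "wy": 0, "wz": -32.5, "jaw": 1},
    {"x": 37.3, "y": -21.7, "z": 2.4, "wx": 0, "wy": 0, "wz": -33.5, "jaw": 1},
    {"x": 37.3, "y": -21.7, "z": 2.4, "wx": 0, "wy": 0, "wz": -33.5, "jaw": 1}
  ]
}}

```text
clock: 2.5
eef_pos: [0.4848, 0.1858, 0.2575]
tool_rot: [-0.001, 0.674, 0.739, -0.002]
wrist_force: [-0.4, -1.3, 0.8]
opening: 0.0004
grasp_force: 0.0
```

```bash
python3 rel.py "[.486,.187,.167]"; python3 -c "
from h import *
p,im,d=cam('top');cv2.imwrite('pics/top2.png',im[...,::-1])"
```

```text
2.5 [0.4848 0.1858 0.2575] [-0.0926  0.9957 -0.0016] tilt [-0.0046 -0.002  -1.    ] q [-0.0583  0.4125 -0.5065  1.7265  0.2235  1.0655 -0.5464] F [-0.3992 -1.2531  0.804 ] 0.00038102859988456373
shift cm [0.1225 0.1716 9.0478] yaw 95.31456358199392
```

View pics/top2.png

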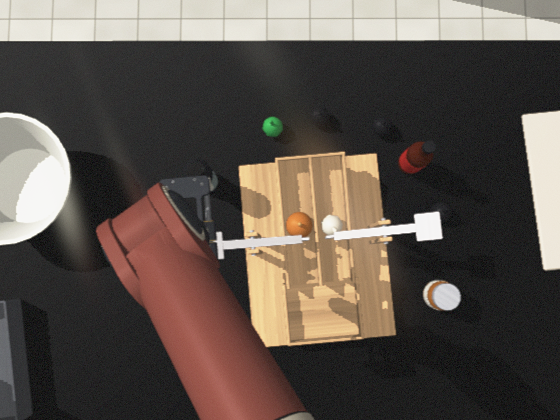

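The hand is over the left plate (around 210,246), and the arm stays clear of the rack and mill. Pressing next.

Emit:
{"op": "apply_moves", "data": {
  "targets": [
    {"x": 0.1, "y": 0.2, "z": 2, "wx": 0, "wy": 0, "wz": 0, "jaw": 1},
    {"x": 0.1, "y": 0.2, "z": 5, "wx": 0, "wy": 0, "wz": 0, "jaw": 1},
    {"x": 0.1, "y": 0.2, "z": 7.5, "wx": 0, "wy": 0, "wz": 0, "jaw": 1},
    {"x": 0.1, "y": 0.2, "z": 8.5, "wx": 0, "wy": 0, "wz": 0, "jaw": 1},
    {"x": 0.1, "y": 0.2, "z": 9, "wx": 0, "wy": 0, "wz": 0, "jaw": 1},
    {"x": 0.1, "y": 0.2, "z": 9.6, "wx": 0, "wy": 0, "wz": 0, "jaw": 1},
    {"x": 0.1, "y": 0.2, "z": 10.2, "wx": 0, "wy": 0, "wz": 0, "jaw": 1},
    {"x": 0.1, "y": 0.2, "z": 10.2, "wx": 0, "wy": 0, "wz": 0, "jaw": 1}
  ]
}}

```text
clock: 3.35
eef_pos: [0.4888, 0.1878, 0.1582]
tool_rot: [0.0, 0.674, 0.739, 0.001]
wrist_force: [-1.1, -0.9, 3.7]
opening: 0.0005
grasp_force: 1.7
```

```bash
python3 rel.py "[.486,.187,.122]"
```

```text
3.35 [0.4888 0.1878 0.1582] [-0.0912  0.9958  0.001 ] tilt [ 0.0014  0.0011 -1.    ] q [-0.0999  0.5284 -0.4603  1.8563  0.3091  0.8259 -0.626 ] F [-1.1038 -0.8588  3.6596] 0.0005034954965683073
shift cm [-0.061  -0.2948  3.6214] yaw 95.23232191534807
```

Emit:
{"op": "apply_moves", "data": {
  "targets": [
    {"x": 0, "y": 0, "z": 0.7, "wx": 0, "wy": 0, "wz": 0, "jaw": 1},
    {"x": 0, "y": 0, "z": 1.4, "wx": 0, "wy": 0, "wz": 0, "jaw": 1},
    {"x": 0, "y": -0.2, "z": 2.1, "wx": 0, "wy": 0, "wz": 0, "jaw": 1},
    {"x": 0, "y": -0.2, "z": 2.8, "wx": 0, "wy": 0, "wz": 0, "jaw": 1},
    {"x": 0, "y": -0.2, "z": 3.4, "wx": 0, "wy": 0, "wz": 0, "jaw": 1},
    {"x": 0, "y": -0.2, "z": 3.6, "wx": 0, "wy": 0, "wz": 0, "jaw": 1},
    {"x": 0, "y": -0.2, "z": 3.6, "wx": 0, "wy": 0, "wz": 0, "jaw": 1},
    {"x": 0, "y": -0.2, "z": 3.6, "wx": 0, "wy": 0, "wz": 0, "jaw": 1},
    {"x": 0, "y": -0.2, "z": 3.6, "wx": 0, "wy": 0, "wz": 0, "jaw": 1},
    {"x": 0, "y": -0.2, "z": 3.6, "wx": 0, "wy": 0, "wz": 0, "jaw": 1},
    {"x": 0, "y": -0.2, "z": 3.6, "wx": 0, "wy": 0, "wz": 0, "jaw": 1},
    {"x": 0, "y": -0.2, "z": 3.6, "wx": 0, "wy": 0, "wz": 0, "jaw": 1}
  ]
}}

```text
clock: 4.55
eef_pos: [0.489, 0.1887, 0.1237]
tool_rot: [0.001, 0.674, 0.739, 0.003]
wrist_force: [0.4, 1.4, 7.8]
opening: 0.0007
grasp_force: 3.6
```

```bash
python3 rel.py "[.486,.187,.122]"; python3 -c "
from h import *
p,im,d=cam('top');cv2.imwrite('pics/top3.png',im[...,::-1])"
```

```text
4.55 [0.489  0.1887 0.1237] [-0.0913  0.9958  0.0026] tilt [ 0.0064  0.0032 -1.    ] q [-0.1213  0.5731 -0.434   1.8963  0.3459  0.7385 -0.66  ] F [0.4448 1.381  7.8298] 0.0007398361099647236
shift cm [-0.1414 -0.3192  0.1635] yaw 95.23985852152258
```

View pics/top3.png

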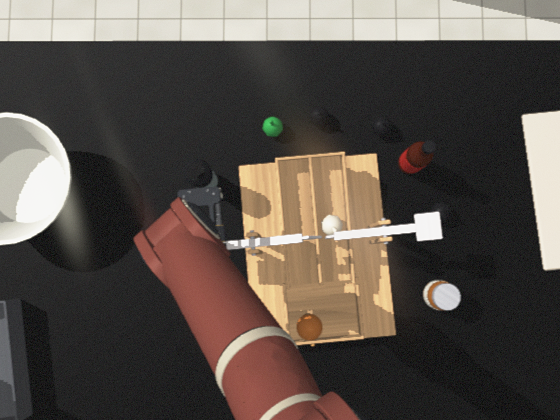

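The onion is in the tray at (310,327) and the garlic is still at (333,225). Releasing gently.

Emit:
{"op": "apply_moves", "data": {
  "targets": [
    {"x": 0, "y": 0, "z": -0.7, "wx": 0, "wy": 0, "wz": 0, "jaw": 1},
    {"x": 0, "y": 0, "z": -1.5, "wx": 0, "wy": 0, "wz": 0, "jaw": 1},
    {"x": 0, "y": 0, "z": -2.3, "wx": 0, "wy": 0, "wz": 0, "jaw": 1},
    {"x": 0, "y": 0, "z": -3.1, "wx": 0, "wy": 0, "wz": 0, "jaw": 1},
    {"x": 0, "y": 0, "z": -3.9, "wx": 0, "wy": 0, "wz": 0, "jaw": 1},
    {"x": 0, "y": 0, "z": -4.7, "wx": 0, "wy": 0, "wz": 0, "jaw": 1},
    {"x": 0, "y": 0, "z": -6, "wx": 0, "wy": 0, "wz": 0, "jaw": 1},
    {"x": 0, "y": 0, "z": -8, "wx": 0, "wy": 0, "wz": 0, "jaw": 1},
    {"x": 0, "y": 0, "z": -11, "wx": 0, "wy": 0, "wz": 0, "jaw": 1},
    {"x": 0, "y": 0, "z": -13, "wx": 0, "wy": 0, "wz": 0, "jaw": 1},
    {"x": 0, "y": 0, "z": -14, "wx": 0, "wy": 0, "wz": 0, "jaw": 1},
    {"x": 0, "y": 0, "z": -14, "wx": 0, "wy": 0, "wz": 0, "jaw": 1}
  ]
}}

```text
clock: 5.8
eef_pos: [0.4861, 0.1868, 0.262]
tool_rot: [-0.0, 0.674, 0.738, -0.0]
wrist_force: [-0.1, -0.5, -0.6]
opening: 0.0004
grasp_force: 0.0
```

Emit:
{"op": "apply_moves", "data": {
  "targets": [
    {"x": 1, "y": 0, "z": 0, "wx": 0, "wy": 0, "wz": 0, "jaw": 1},
    {"x": 3, "y": 0, "z": 0, "wx": 0, "wy": 0, "wz": 0, "jaw": 1},
    {"x": 6, "y": 0, "z": 0, "wx": 0, "wy": 0, "wz": 0, "jaw": 1},
    {"x": 9, "y": 0, "z": 0, "wx": 0, "wy": 0, "wz": 0, "jaw": 1},
    {"x": 11, "y": 0, "z": 0, "wx": 0, "wy": 0, "wz": 0, "jaw": 1},
    {"x": 12, "y": 0, "z": 0, "wx": 0, "wy": 0, "wz": 0, "jaw": 1},
    {"x": 12, "y": 0, "z": 0, "wx": 0, "wy": 0, "wz": 0, "jaw": 1},
    {"x": 12, "y": 0, "z": 0, "wx": 0, "wy": 0, "wz": 0, "jaw": 1}
  ]
}}

```text
clock: 6.6
eef_pos: [0.4756, 0.3053, 0.2608]
tool_rot: [0.0, 0.675, 0.738, -0.001]
wrist_force: [-0.6, -0.0, -0.3]
opening: 0.0007
grasp_force: 0.0
```

```bash
python3 rel.py "[.486,.187,.122]"; python3 -c "
from h import *
p,im,d=cam('top');cv2.imwrite('pics/top4.png',im[...,::-1]);X=cloud(p,d)
for k,a in dict(padL=X[240:252,205:216],padR=X[220:234,422:435],onion=X[322:332,305:315],garlic=X[220:230,328:338]).items(): print(k,np.median(a.reshape(-1,3),0).round(4))"
```

```text
6.6 [0.4756 0.3053 0.2608] [-0.09    0.9959 -0.0019] tilt [-0.0012 -0.002  -1.    ] q [-0.2825  0.4842 -0.5104  1.6009  0.2554  1.1257 -0.765 ] F [-0.6187 -0.013  -0.2936] 0.000674632959293547
shift cm [-11.8548  -0.0083  13.9049] yaw 95.16150978387273
padL [0.4874 0.1873 0.1664]
padR [ 0.5228 -0.2121  0.1658]
onion [0.3289 0.0013 0.0613]
garlic [ 0.5316 -0.0432  0.0895]
```

View pics/top4.png

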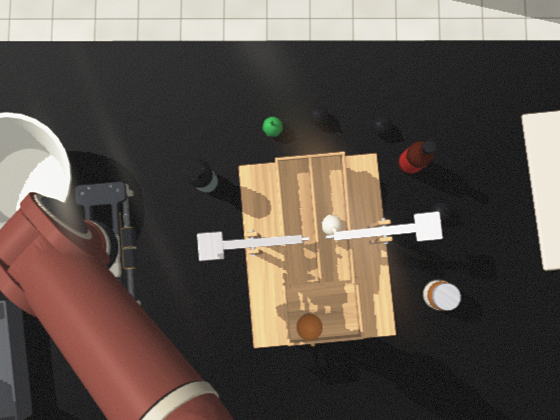

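The onion rests in the tray at (310,327), and both plates are back at 166 mm. The garlic, mill, bottle and jar haven't moved, and the arm is clear.

```bash
python3 -c "
from workcell import robot
print(robot.finish_job())"
```

```text
the job is handed in; nothing more can be done
None
```

The onion rolled out into the tray, both levers are back up, the garlic is still behind its gate, the mill, bottle and jar are where they were, and I handed the job in at about 6.7 s (no verdict was returned).

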